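Put the mixed-up dip lids back on their own jars

TASK

The lids of the four white dip jars have been mixed up: put each lid back on its own jar, the one with the same outline (round, square, six-sided, oblong), fully home and turned so that its edges line up with the jar's sides. The dip rods under the lids are wet, so never lay a lid down on the table; park one in the open metal rinse pot if you need to, and leave every jar standing about where it is.

Things in the scene. Friction and masses are not known exactly. Their poses are not given: they have to be found in the camera images.
- jar_round: White stoneware dip jar, 0.6 kg, loose, round body 82 mm across; round neck with a lip 57 mm and a mouth 42 mm across. Origin: centre of the underside, z up; the flat lip on which a lid rests is 80 mm above it. Its yaw has no meaning.
- jar_square: White stoneware dip jar, 0.6 kg, loose, square body 74 x 74 mm with rounded corners; round neck with a lip 57 mm and a mouth 42 mm across. Origin: centre of the underside, z up; the flat lip on which a lid rests is 80 mm above it. x and y are square to its flat sides.
- jar_hex: White stoneware dip jar, 0.6 kg, loose, six-sided body 78 mm across the flats; round neck with a lip 57 mm and a mouth 42 mm across. Origin: centre of the underside, z up; the flat lip on which a lid rests is 80 mm above it. x is square to one pair of flat sides; the other sides are turned by 60 degrees each.
- jar_oblong: White stoneware dip jar, 0.6 kg, loose, oblong (rectangular) body 70 x 98 mm with rounded corners; round neck with a lip 57 mm and a mouth 42 mm across. Origin: centre of the underside, z up; the flat lip on which a lid rests is 80 mm above it. The 98 mm length lies along y, the 70 mm width along x.
- lid_round: Wooden dip lid, 60 g, starts on a wrong jar: plate 9 mm thick, round, 60 mm across; round knob to grip, 22 mm across, 15 to 33 mm above the origin; below it a plug 34 mm across, 10 mm deep (4 mm play in any mouth) and a steel rod ending 50 mm below the origin. Origin: centre of the plate's underside, at the lip when home; z up. Its yaw has no meaning.
- lid_square: Wooden dip lid, 60 g, starts on a wrong jar: plate 9 mm thick, square, 55 x 55 mm; round knob to grip, 22 mm across, 15 to 33 mm above the origin; below it a plug 34 mm across, 10 mm deep (4 mm play in any mouth) and a steel rod ending 50 mm below the origin. Origin: centre of the plate's underside, at the lip when home; z up. x and y are square to its edges.
- lid_hex: Wooden dip lid, 60 g, starts on a wrong jar: plate 9 mm thick, six-sided, 57 mm across the flats; round knob to grip, 22 mm across, 15 to 33 mm above the origin; below it a plug 34 mm across, 10 mm deep (4 mm play in any mouth) and a steel rod ending 50 mm below the origin. Origin: centre of the plate's underside, at the lip when home; z up. x is square to one pair of edges.
- lid_oblong: Wooden dip lid, 60 g, starts on a wrong jar: plate 9 mm thick, oblong, 49 x 69 mm; round knob to grip, 22 mm across, 15 to 33 mm above the origin; below it a plug 34 mm across, 10 mm deep (4 mm play in any mouth) and a steel rod ending 50 mm below the origin. Origin: centre of the plate's underside, at the lip when home; z up. The 69 mm length lies along y, the 49 mm width along x.
- rinse_pot: Plain straight-sided round dark steel pot, 68 mm across and 70 mm high, about 0.5 kg, standing loose and open on the table, with the same round 42 mm mouth as the jars; any lid can be parked in it. Origin: centre of its underside, z up; its rim, on which a parked lid's plate rests, is 70 mm above the origin.
There are look-alikes about, which are no part of the job. Leave any green or purple look-alike of the jar_round alone.

How it is judged:
By the outcome, as a careful person would: the job done as asked, in the order asked, and still so for the second after the job is handed in, with the robot touching nothing.
It also fails if it takes over 131 s, if anything falls off the work surface, if the arm or the gripper's body presses on something with over 40 N, if the wrist force passes 120 N, or if a joint passes its speed limit or range.

ROBOT

A 6-joint arm with a two-finger parallel gripper is mounted at the origin on the work surface; the furniture and walls round the work are solid. World frame = base frame: x ahead of the robot, y to its left, z up, the work surface at z = 0. Lengths are in mm, angles in degrees, forces in N, time in s.
With the tool pointing down it reaches from about 300 to 850 mm from the base axis. Payload 4.2 kg.
Tool frame: the origin (TCP) lies at the very end of the fingers, on their centre line; the grasp point (between the pads) lies 19 mm behind it (env.grip_depth is the distance from the TCP to the grasp point, in mm); z points along the fingers, y is the line along which they close (so a half turn about z gives the same grasp; the last joint's range is limited). The gripper opens to 91 mm and grips with 3 to 60 N. Pads are 32 mm wide; open, the fingers measure 118 mm over their backs; the gripper's body (76 mm by 178 mm) begins 60 mm behind the grasp point.
Start: joints at [-66.234, 18.312, 89.639, -0, 72.044, -1.146], TCP at [242.212, -521.514, 213.976] pointing down, gripper open.
Joint ranges: [-177.97, 177.97], [-48.28, 115.42], [12.27, 149.76], [-77.06, 257.06], [2.81, 150.46], [-146.56, 146.56]. Speed limits (degrees/s): [147.25, 147.25, 180, 180, 180, 180].

INTERFACE

Orientations are given as [roll, pitch, yaw] about the fixed x, y, z axes, in that order (R = Rz(yaw) Ry(pitch) Rx(roll)).
In Python, from workcell import env, cams gives the robot as it stands.
- The arm moves only by the tool apply_moves, never from a script. Its argument "deltas" is a list of rows, each a list of 5 numbers: the shift along the tool's x, y, z in m, then the turn about the tool's z in rad, then the opening, from -1 (shut) to 1 (fully open), so that 0 is half open. In form: [[tx, ty, tz, roll, gripper], ...]. A call has 1 to 5 rows; each row is the pose to reach, as a shift and turn from the pose commanded when the call began, along the tool's axes at that moment; what a row does not reach only later rows make up. A row lasts 1/10 s, in which the tool goes at most 50 mm and 8.59 degrees, less where a joint would pass 70% of its speed; a pose out of reach is approached as far as the arm can. A call with a gripper value outside its range is refused whole. The fingers move at their own pace and stop on an object; "grip_force" is the grip in N (left out, the last holds). Time passes only in rows, so rows that repeat a pose let the fingers close. It gives the time, the measured TCP pose, the force, the opening and the grip force at its end, in the units of the state.
- env.state(): the state, without advancing time (a new reading comes with each control period).
- cams.grab_frame(name): name is "scene" or "top" or "wrist"; returns the picture (480x640x3 uint8, blue, green, red); there is no depth.
- cams.get_calibration(name): a dict with "mtx" (3x3 intrinsics, pixels), "eye" and "attitude" of the camera in the world; the wrist camera has in their place "tool_from_camera" (4x4, takes a point from camera to tool coordinates, whose origin is the TCP and whose axes are the flange's). Camera axes: x right, y down, z forward; pixel columns grow to the right and rows downward; lengths in mm; the calibration is good to about 2 mm. A picture is of the moment at which its call begins: read the wrist's pose just before it. get_calibration takes no time and is no camera call.
- env.job_done(): hands the job in; it is judged then, once.
The state is a dict: "time_s": time; "qpos": joint angles; "qvel": joint speeds; "effort": joint torques, N m; "ee_pos": TCP position; "ee_rot": TCP orientation; "force": force on the tool from outside, world axes, zero at the start; "torque": the same for the moment, N m; "gripper_width": finger opening in mm; "gripper_force": force on a finger pad.
Only numpy, scipy, OpenCV 4.12 (cv2) and the standard library are available. Lean on these libraries where they do the work, as an engineer would, in place of code of your own. Each camera call takes 0.05 s, during which the arm holds its last target. There are 200 camera calls.

## Working session

There is one attempt and no reset: what is moved stays moved. The work goes in short steps, Python scripts to look and compute and a tool call to move; the robot and the scene stay as the last step left them, time stands still between calls to the robot, and variables do not carry over. Pictures are saved under pics/ and viewed, at most 14 in all, crops included, and the job is handed in when it is done.

Besides the shell and the picture viewer there is one more tool, called as name([rows], argument=value, ...), one row to a line, values as JSON. apply_moves: Moves the arm, as the interface text tells. Its arguments: {"type":"object","properties":{"deltas":{"type":"array"},"grip_force":{"type":"number"}},"required":["deltas"]}

```bash
mkdir -p pics; ls; python3 - <<'E'
from workcell import env,cams
import cv2
for n in("top","scene"):
    cv2.imwrite(f"pics/{n}0.png",cams.grab_frame(n)); print(n,cams.get_calibration(n))
print(cams.get_calibration("wrist")); print(env.state())
E
```

```text
pics
top {'mtx': array([[518.02680299,   0.        , 317.13578857],
       [  0.        , 518.02680299, 244.1815315 ],
       [  0.        ,   0.        ,   1.        ]]), 'eye': array([ 416.42940603,  135.27829341, 1280.52287764]), 'attitude': array([-176.68146541,    0.4954047 ,  -91.69207417])}
scene {'mtx': array([[516.54380109,   0.        , 317.40115826],
       [  0.        , 516.54380109, 229.29400688],
       [  0.        ,   0.        ,   1.        ]]), 'eye': array([-230.31107613,  781.6321019 ,  667.96197458]), 'attitude': array([-120.60633079,   -0.31522981, -133.05286191])}
{'mtx': array([[341.57760121,   0.        , 321.13066934],
       [  0.        , 341.57760121, 235.94580456],
       [  0.        ,   0.        ,   1.        ]]), 'tool_from_camera': array([[ 5.40557017e-04, -9.65231569e-01, -2.61395726e-01,
         7.28642026e+01],
       [ 9.99999791e-01,  4.29069285e-04,  4.83579770e-04,
         3.20101354e-01],
       [-3.54609583e-04, -2.61395932e-01,  9.65231600e-01,
        -1.70077156e+02],
       [ 0.00000000e+00,  0.00000000e+00,  0.00000000e+00,
         1.00000000e+00]])}
{'time_s': 0.1, 'qpos': array([-6.62311044e+01,  1.83474836e+01,  8.96960256e+01,  6.62332826e-04,
        7.20425669e+01, -1.14418840e+00]), 'qvel': array([-0.03792315, -0.13560037, -0.18261721, -0.0788532 , -0.02564476,
       -0.09619387]), 'effort': array([-2.92833902e-04, -4.13334560e+01, -2.32509595e+01,  7.28227082e-02,
        4.22252517e-02, -5.34046058e-05]), 'ee_pos': array([ 242.06690719, -521.10539825,  213.2322698 ]), 'ee_rot': array([-1.79913954e+02, -2.34844685e-03,  2.49128775e+01]), 'force': array([-0.0478124 , -0.50500577,  0.99727269]), 'torque': array([-0.03555133, -0.0003682 ,  0.04172904]), 'gripper_force': 0.0, 'gripper_width': 90.91329045596464}
```

View pics/top0.png

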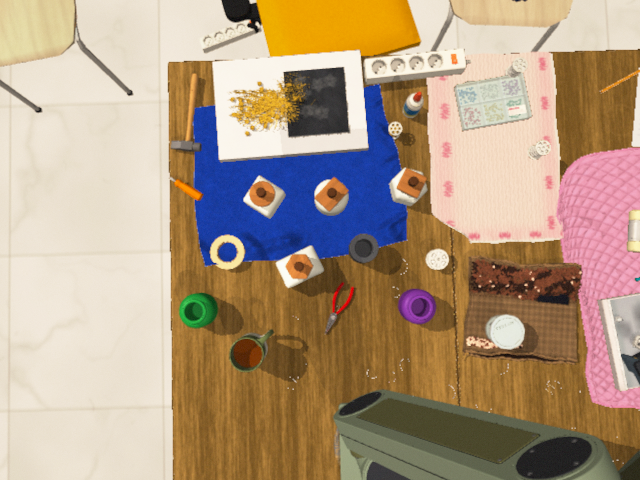

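View pics/scene0.png

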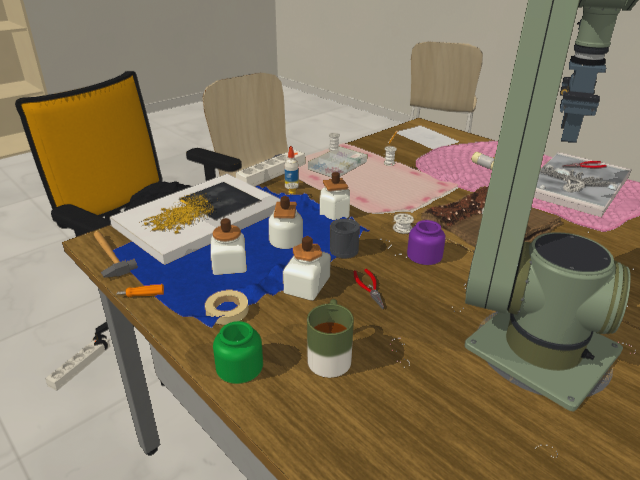

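The top view shows the square jar at (264,195) with the round lid, the round jar at (331,196) and the hex jar at (409,186) each with a square or oblong lid, and the oblong jar at (300,267) with the hex lid. The pot is at (363,248). The green and purple pots are the look-alikes. The scene view agrees.

```bash
cat > h.py <<'E'
from workcell import env,cams
import cv2,numpy as np
from scipy.spatial.transform import Rotation as R
def rot(e): return R.from_euler('xyz',e,degrees=True).as_matrix()
def cam(name,st=None):
    c=cams.get_calibration(name)
    if name!="wrist": return c['mtx'],rot(c['attitude']),np.array(c['eye'])
    T=c['tool_from_camera']; A=rot(st['ee_rot'])
    return c['mtx'],A@T[:3,:3],A@T[:3,3]+st['ee_pos']
def ray(C,px,z):
    K,A,e=C; px=np.atleast_2d(np.asarray(px,float))
    d=(A@np.linalg.inv(K)@np.c_[px,np.ones(len(px))].T).T
    return (e+d*((z-e[2])/d[:,2])[:,None])[:,:2]
def proj(C,p):
    K,A,e=C; q=K@A.T@(np.asarray(p,float)-e); return q[:2]/q[2]
E
python3 - <<'E'
from h import *
im=cv2.imread("pics/top0.png"); C=cam("top")
cv2.imwrite("pics/topc.png",cv2.resize(im[160:290,235:435],None,fx=4,fy=4,interpolation=cv2.INTER_CUBIC))
hsv=cv2.cvtColor(im,cv2.COLOR_BGR2HSV)
m=cv2.inRange(hsv,(3,90,40),(16,255,255)); roi=np.zeros_like(m); roi[165:290,240:430]=255; m&=roi
roi2=m.copy()
for c in cv2.findContours(m,cv2.RETR_EXTERNAL,cv2.CHAIN_APPROX_NONE)[0]:
    if cv2.contourArea(c)<200: continue
    mo=cv2.moments(c); px=(mo['m10']/mo['m00'],mo['m01']/mo['m00'])
    w=ray(C,c[:,0],89).astype(np.float32); r=cv2.minAreaRect(w)
    print(np.round(px,1),cv2.contourArea(c),'rect',np.round(np.r_[r[0],r[1],r[2]],1), ray(C,px,89).round(1))
print('pot',ray(C,(363,248),70))
E
```

```text
[298.9 266. ] 480.5 rect [436.9 186.7  59.8  55.1  88.3] [[436.8 186.9]]
[261.8 193.4] 478.5 rect [607.8 268.4  58.1  58.2  74.2] [[607.6 268.3]]
[331.1 194. ] 567.5 rect [601.6 107.5  48.6  68.1  45.8] [[601.3 107.8]]
[411.4 182.6] 521.0 rect [623.2 -79.7  54.8  57.6  61.5] [[622.  -78.9]]
pot [[474.74278456  36.7451513 ]]
```

View pics/topc.png

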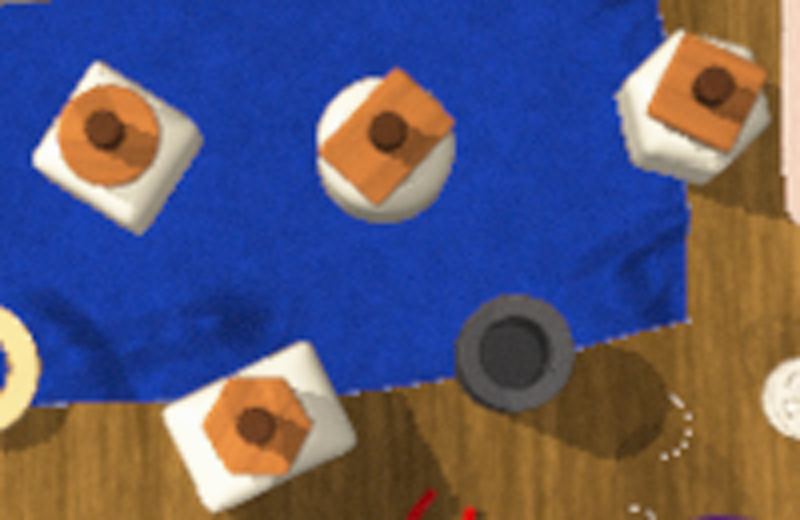

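Mapping: the round lid is on the square jar, oblong on round, square on hex and hex on oblong, so it is a single 4-cycle through the pot. I'll move to a central hover to get a sharp wrist view.

apply_moves([
  [0.539,-0.429,-0.057,0,1],
  [0.539,-0.429,-0.057,0,1],
  [0.539,-0.429,-0.057,0,1],
  [0.539,-0.429,-0.057,0,1],
  [0.539,-0.429,-0.057,0,1],
], grip_force=30)

```text
time_s: 0.6
ee_pos: [353.9, -296.7, 234.4]
ee_rot: [-180.0, 0.0, 24.9]
force: [0.7, 0.2, -1.3]
gripper_width: 91.1
gripper_force: 0.0
```

apply_moves([
  [0.344,-0.274,-0.036,0,1],
  [0.344,-0.274,-0.036,0,1],
  [0.344,-0.274,-0.036,0,1],
  [0.344,-0.274,-0.036,0,1],
  [0.344,-0.274,-0.036,0,1],
])

```text
time_s: 1.1
ee_pos: [465.3, -73.8, 255.0]
ee_rot: [180.0, 0.0, 24.9]
force: [1.2, -0.8, 0.5]
gripper_width: 90.9
gripper_force: 0.0
```

apply_moves([
  [0.148,-0.118,-0.016,0.435,1],
  [0.148,-0.118,-0.016,0.435,1],
  [0.148,-0.118,-0.016,0.435,1],
  [0.148,-0.118,-0.016,0.435,1],
  [0.148,-0.118,-0.016,0.435,1],
])

```text
time_s: 1.6
ee_pos: [551.4, 98.3, 270.3]
ee_rot: [-179.9, -0.0, 0.3]
force: [-0.9, -1.3, -0.2]
gripper_width: 91.6
gripper_force: 0.0
```

apply_moves([
  [0,0,0,0,1],
  [0,0,0,0,1],
])

```text
time_s: 1.8
ee_pos: [548.8, 92.7, 270.5]
ee_rot: [179.9, 0.1, -0.0]
force: [-0.2, -0.4, 0.8]
gripper_width: 91.4
gripper_force: 0.0
```

```bash
cat > go.py <<'E'
from h import *
import sys
def go(x,y,z,yaw=None,st=None):
    st=st or env.state(); A=rot(st['ee_rot']); d=A.T@(np.array([x,y,z])-st['ee_pos'])
    r=0 if yaw is None else st['ee_rot'][2]-yaw
    print('move',(d/1000).round(4),'roll',round(float(np.radians((r+180)%360-180)),3))
if __name__=="__main__": go(*map(float,sys.argv[1:]))
E
python3 - <<'E'
from h import *
st=env.state(); im=cams.grab_frame("wrist"); cv2.imwrite("pics/w1.png",im); np.save("w1.npy",np.r_[st['ee_pos'],st['ee_rot']])
print(st['ee_pos'],st['ee_rot'],st['time_s'])
E
```

```text
[548.83214745  92.70058584 270.47404103] [ 1.79946844e+02  8.47820077e-02 -2.62885768e-02] 1.8
```

View pics/w1.png

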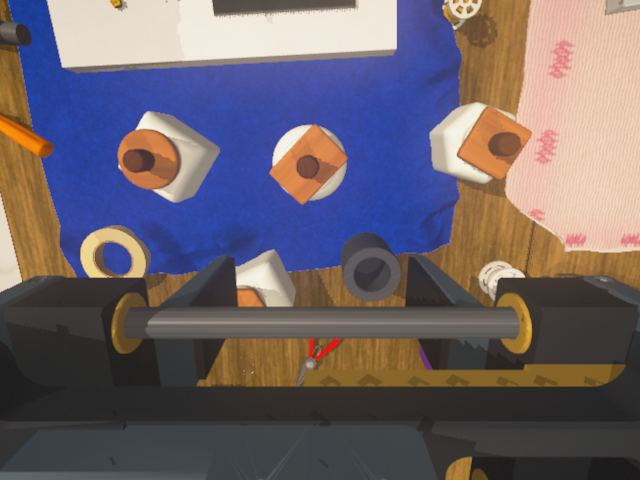

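The wrist view shows the round lid at (148,158), oblong at (309,163), square at (495,143), and the pot rim at (371,270). The gripper hides the rest. I'll measure the lids and the jar edge directions.

```bash
cat > meas.py <<'E'
from h import *
def lids(im,C,vmax,amin):
    hsv=cv2.cvtColor(im,cv2.COLOR_BGR2HSV); hsv[vmax:]=0
    m=cv2.inRange(hsv,(3,90,40),(16,255,255)); out=[]
    for c in cv2.findContours(m,cv2.RETR_EXTERNAL,cv2.CHAIN_APPROX_NONE)[0]:
        if cv2.contourArea(c)<amin: continue
        w=ray(C,c[:,0],89).astype(np.float32); r=cv2.minAreaRect(w)
        print('lid px',c[:,0].mean(0).round(),'area',cv2.contourArea(w),'rect',np.round(np.r_[r[0],r[1],r[2]],1)); edges(w,'lid')
def edges(w,t,eps=3):
    h=cv2.convexHull(w.astype(np.float32)); p=cv2.approxPolyDP(h,eps,True)[:,0]
    d=np.roll(p,-1,0)-p
    print('  ',t,[(round(float(np.hypot(*v))),round(float(np.degrees(np.arctan2(v[1],v[0]))%180),1)) for v in d if np.hypot(*v)>18])
def jars(im,C,vmax,amin,boxes):
    hsv=cv2.cvtColor(im,cv2.COLOR_BGR2HSV); hsv[vmax:]=0
    m=cv2.inRange(hsv,(0,0,110),(180,75,255))
    for (u0,v0,u1,v1) in boxes:
        k=np.zeros_like(m); k[v0:v1,u0:u1]=m[v0:v1,u0:u1]
        k=cv2.morphologyEx(k,cv2.MORPH_OPEN,np.ones((3,3)))
        c=max(cv2.findContours(k,cv2.RETR_EXTERNAL,cv2.CHAIN_APPROX_NONE)[0],key=cv2.contourArea)
        edges(ray(C,c[:,0],0),'jar px %s'%c[:,0].mean(0).round()); 
        g=cv2.minAreaRect(ray(C,c[:,0],0).astype(np.float32)); print('   rect@0',np.round(np.r_[g[0],g[1],g[2]],1))
E
python3 - <<'E'
from meas import *
w=np.load("w1.npy"); C=cam("wrist",dict(ee_pos=w[:3],ee_rot=w[3:])); im=cv2.imread("pics/w1.png")
lids(im,C,255,1000); jars(im,C,275,500,[(110,105,225,210),(268,118,352,206),(425,98,510,190),(235,245,300,275)])
print(ray(C,(371,270),70))
T=cam("top"); it=cv2.imread("pics/top0.png")
print('TOP'); jars(it,T,480,100,[(240,172,290,220),(312,175,350,216),(388,165,430,207),(274,245,326,290)])
E
```

```text
lid px [148. 158.] area 2746.332101087086 rect [606.3 265.2  60.3  58.7  61.8]
   lid [(21, 119.7), (24, 164.2), (18, 28.6), (23, 66.6), (26, 115.1), (20, 159.3), (25, 76.7)]
lid px [308. 164.] area 3165.9781958179083 rect [600.8 104.9  48.5  68.3  44.9]
   lid [(65, 133.5), (45, 43.3), (64, 134.2), (44, 42.7)]
lid px [498. 148.] area 12300.361660147813 rect [626.1 -96.8 167.3 239.9  90. ]
   lid [(33, 136.6), (217, 175.5), (167, 90.0), (254, 19.3), (43, 90.0)]
   jar px [177. 154.] [(26, 142.0), (77, 9.2), (33, 64.0), (26, 116.8), (66, 147.8), (65, 54.6), (31, 79.5)]
   rect@0 [604.1 284.2  99.4  95.7  55.8]
   jar px [288. 142.] [(24, 122.9), (20, 148.0), (69, 135.5)]
   rect@0 [624.4 134.1  17.2  69.2  45.7]
   jar px [459. 146.] [(46, 132.9), (43, 11.4), (70, 74.3), (92, 11.9), (19, 103.5)]
   rect@0 [615.8 -80.2 100.   71.1  12.1]
   jar px [262. 266.] [(38, 30.3), (57, 115.3), (72, 91.1)]
   rect@0 [466.  174.3  71.6  36.1  90. ]
[[480.51153275  34.08077478]]
TOP
   jar px [265. 202.] [(72, 102.4), (21, 158.3), (67, 54.0), (61, 143.6)]
   rect@0 [613.7 273.   85.5  79.   55.8]
   jar px [332. 206.] [(86, 98.3), (18, 14.2), (21, 43.1), (30, 78.7), (30, 123.4), (25, 154.3)]
   rect@0 [585.1 103.1  46.1  86.8   8.9]
   jar px [401. 190.] [(46, 137.7), (33, 6.5), (19, 37.6), (38, 76.8), (20, 128.0), (85, 21.9)]
   rect@0 [620.6 -66.5  92.   57.3  23.4]
   jar px [311. 260.] [(33, 114.9), (71, 23.2), (38, 111.5), (58, 23.8)]
   rect@0 [449.9 161.8  74.1  42.   24.9]
```

apply_moves([
  [0.0577,-0.1738,0.07,0,1],
  [0.0577,-0.1738,0.07,0,1],
  [0.0577,-0.1738,0.07,0,1],
  [0.0577,-0.1738,0.07,0,1],
  [0.0577,-0.1738,0.07,0,1],
])

```text
time_s: 2.35
ee_pos: [606.9, 269.8, 197.2]
ee_rot: [180.0, 0.3, 0.1]
force: [-0.4, -1.0, -0.2]
gripper_width: 91.1
gripper_force: 0.0
```

apply_moves([
  [0,0,0.03,0,0.2],
  [0,0,0.03,0,0.2],
  [0,0,0.03,0,0.2],
])

```text
time_s: 2.65
ee_pos: [607.1, 265.6, 171.3]
ee_rot: [180.0, 0.0, -0.1]
force: [0.2, 0.6, 0.5]
gripper_width: 69.9
gripper_force: 0.0
```

```bash
python3 - <<'E'
from meas import *
st=env.state(); im=cams.grab_frame("wrist"); cv2.imwrite("pics/w2.png",im); np.save("w2.npy",np.r_[st['ee_pos'],st['ee_rot']])
print(st['ee_pos'],st['ee_rot'],st['time_s'],st['qpos'][5])
C=cam("wrist",st)
for z in (89,113): print(z,proj(C,[606.5,266.5,z]))
E
```

```text
[607.11608172 265.59120003 171.33052655] [ 1.79957895e+02  4.89198713e-02 -1.14168918e-01] 2.65 112.76418344157453
89 [318.92137375 242.59826565]
113 [318.75299508 252.20192859]
```

View pics/w2.png

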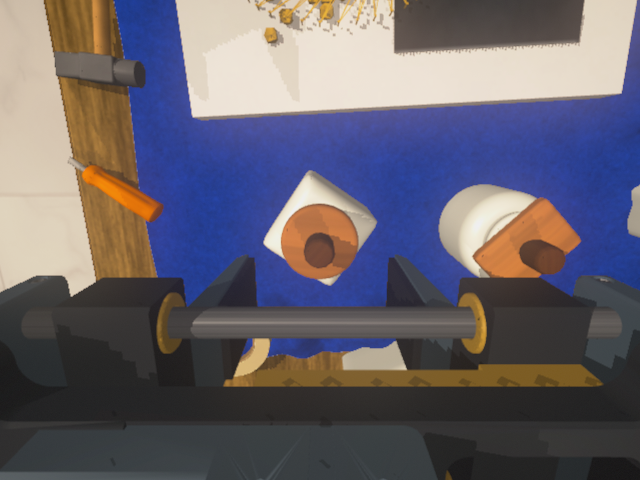

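The round lid centre is at (319,243), exactly where expected, with the square jar outline visible around it. I'll measure that jar's yaw, then grip.

```bash
python3 - <<'E'
from meas import *
w=np.load("w2.npy"); C=cam("wrist",dict(ee_pos=w[:3],ee_rot=w[3:])); im=cv2.imread("pics/w2.png")
jars(im,C,290,500,[(255,165,385,290)])
E
python3 go.py 606.5 266.5 93
```

```text
jar px [317. 215.] [(20, 53.4), (84, 96.6), (33, 151.7), (24, 42.0), (62, 57.8), (86, 145.8)]
   rect@0 [593.8 265.8  89.9  93.6  56.1]
move [-0.0013 -0.0004  0.0793] roll 0.0
```

apply_moves([
  [0,0,0.05,0,-0.2],
  [0,0,0.077,0,-0.2],
  [0,0,0.077,0,-0.2],
  [0,0,0.077,0,-0.2],
])

```text
time_s: 3.1
ee_pos: [608.2, 266.9, 95.6]
ee_rot: [-180.0, -0.1, -0.1]
force: [0.4, -0.1, 1.2]
gripper_width: 36.7
gripper_force: 0.0
```

apply_moves([
  [0,0,0,0,-1],
  [0,0,0,0,-1],
  [0,0,0,0,-1],
  [0,0,0,0,-1],
  [0,0,0,0,-1],
])

```text
time_s: 3.6
ee_pos: [607.8, 267.3, 95.1]
ee_rot: [-180.0, -0.1, -0.0]
force: [0.1, -1.3, 5.6]
gripper_width: 21.2
gripper_force: 30.0
```

apply_moves([
  [0,0,-0.05,0,-1],
  [0,0,-0.1,0,-1],
  [-0.03,0.05,-0.11,0,-1],
  [-0.06,0.09,-0.11,0,-1],
  [-0.09,0.13,-0.11,0,-1],
])

```text
time_s: 4.1
ee_pos: [521.7, 143.6, 204.1]
ee_rot: [180.0, -0.0, 0.0]
force: [-0.1, -0.9, -1.2]
gripper_width: 21.2
gripper_force: 30.0
```

apply_moves([
  [-0.078,0.102,0,0,-1],
  [-0.078,0.102,0,0,-1],
  [-0.078,0.102,0,0,-1],
  [-0.078,0.102,0,0,-1],
  [-0.078,0.102,0,0,-1],
])

```text
time_s: 4.6
ee_pos: [444.7, 42.6, 204.1]
ee_rot: [-180.0, -0.1, -0.1]
force: [1.8, 0.1, -0.3]
gripper_width: 21.2
gripper_force: 30.0
```

```bash
python3 - <<'E'
from meas import *
st=env.state(); im=cams.grab_frame("wrist"); cv2.imwrite("pics/w3.png",im); np.save("w3.npy",np.r_[st['ee_pos'],st['ee_rot']])
print(st['ee_pos'],st['ee_rot'],st['time_s'],st['gripper_width'])
C=cam("wrist",st); print(proj(C,[477.5,35,70]))
E
```

```text
[444.74965586  42.56868435 204.10450258] [-1.79967834e+02 -5.91910132e-02 -8.03678828e-02] 4.6 21.191406080684004
[328.82665523 190.55345498]
```

View pics/w3.png

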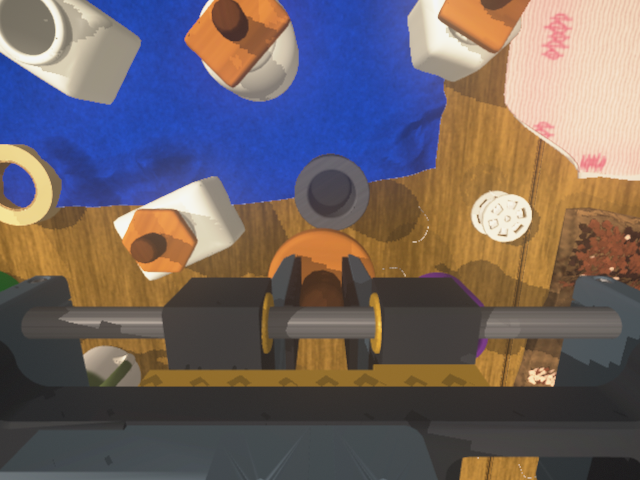

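The view shows the pot mouth centred at (330,189), within 1–2 px of the prediction, and the held round lid at (322,270). The oblong jar is at (180,230) with the hex lid at (158,240), and the square jar's mouth is at (28,28).

```bash
python3 - <<'E'
from meas import *
w=np.load("w3.npy"); C=cam("wrist",dict(ee_pos=w[:3],ee_rot=w[3:])); im=cv2.imread("pics/w3.png")
print('pot',ray(C,[(330.5,189.5),(296,189),(367,189)],70))
b=im.copy(); b[:,:110]=0; b[:,245:]=0; b[:175]=0
lids(b,C,278,800); jars(im,C,275,500,[(110,175,248,278),(405,0,510,85)])
b=im.copy(); b[:,:405]=0; lids(b,C,90,800)
E
python3 go.py 478 33.5 200
```

```text
pot [[478.4360713   33.5155651 ]
 [478.90695063  64.20844042]
 [478.85239833   1.04897831]]
lid px [159. 241.] area 2798.6969605626073 rect [435.6 183.   65.3  57.8  90. ]
   lid [(33, 147.0), (29, 26.5), (35, 85.3), (32, 147.9), (26, 30.9), (33, 90.0)]
   jar px [196. 217.] [(28, 103.1), (62, 114.0), (81, 31.7), (53, 112.7), (28, 135.8), (66, 23.9)]
   rect@0 [433.5 182.3  82.1  93.9  24.2]
   jar px [442.  42.] [(40, 9.4), (40, 73.8), (43, 122.1), (72, 47.6), (25, 90.0)]
   rect@0 [610.3 -76.1  91.1  60.3  49. ]
lid px [483.  44.] area 2137.121165667195 rect [588.7 -77.4  66.2  60.2  90. ]
   lid [(51, 10.2), (47, 90.0), (61, 170.0), (62, 90.0)]
move [0.0327 0.0095 0.0041] roll 0.0
```

apply_moves([
  [0.0335,0.009,0.02,0,-1],
  [0.0335,0.009,0.03,0,-1],
  [0.0335,0.009,0.06,0,-1],
  [0.0335,0.009,0.085,0,-1],
  [0.0335,0.009,0.105,0,-1],
])

```text
time_s: 5.15
ee_pos: [477.8, 34.6, 96.9]
ee_rot: [-180.0, 0.1, 0.1]
force: [-0.2, -0.4, -0.1]
gripper_width: 21.6
gripper_force: 30.0
```

apply_moves([
  [0,0,0.006,0,-1],
  [0,0,0.012,0,-1],
  [0,0,0.012,0,-1],
])

```text
time_s: 5.45
ee_pos: [478.4, 34.0, 86.8]
ee_rot: [180.0, 0.0, 0.0]
force: [-0.2, -0.4, -0.9]
gripper_width: 21.1
gripper_force: 30.0
```

apply_moves([
  [0,0,0,0,0],
  [0,0,0,0,0],
  [0,0,-0.05,0,0.2],
  [0,0,-0.1,0,0.2],
  [0.02,0.02,-0.12,0,0.2],
])

```text
time_s: 5.95
ee_pos: [499.0, 14.8, 212.6]
ee_rot: [-179.9, -0.5, 0.1]
force: [1.5, 0.9, -0.1]
gripper_width: 54.4
gripper_force: 0.0
```

apply_moves([
  [0.124,0.092,0.03,0,0.2],
  [0.124,0.092,0.03,0,0.2],
  [0.124,0.092,0.03,0,0.2],
  [0.124,0.092,0.03,0,0.2],
  [0.124,0.092,0.03,0,0.2],
])

```text
time_s: 6.45
ee_pos: [622.5, -79.3, 176.3]
ee_rot: [-180.0, 0.1, -0.1]
force: [-0.6, 1.1, 0.2]
gripper_width: 54.9
gripper_force: 0.0
```

```bash
python3 - <<'E'
from meas import *
st=env.state(); im=cams.grab_frame("wrist"); cv2.imwrite("pics/w4.png",im); np.save("w4.npy",np.r_[st['ee_pos'],st['ee_rot']])
print(st['ee_pos'],st['ee_rot'],st['time_s'],st['gripper_width'])
C=cam("wrist",st); print(proj(C,[623,-79,89]))
E
```

```text
[622.46250167 -79.25827136 176.3477581 ] [-1.79983467e+02  5.56996498e-02 -1.10341585e-01] 6.45 54.90742063773671
[319.89366442 239.37109695]
```

View pics/w4.png

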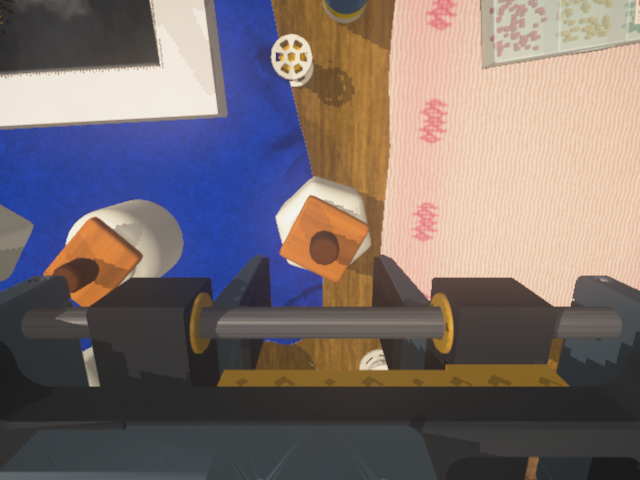

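The square lid has corners near (316,196), (369,226), (335,281) and (281,246), on the hex jar; its knob is at (324,247).

```bash
python3 - <<'E'
from meas import *
w=np.load("w4.npy"); C=cam("wrist",dict(ee_pos=w[:3],ee_rot=w[3:])); im=cv2.imread("pics/w4.png")
hsv=cv2.cvtColor(im,cv2.COLOR_BGR2HSV)
print(hsv[215,320],hsv[240,300],hsv[260,350],hsv[290,340],hsv[100,350])
k=ray(C,[(316,196),(369,226),(335,281),(281,246)],89); print(k.mean(0)); edges(k,'hand')
jars(im,C,290,400,[(270,170,374,285)])
s=cv2.inRange(hsv,(3,175,100),(16,255,255)); s[:190]=0;s[285:]=0;s[:,:275]=0;s[:,375:]=0
c=max(cv2.findContours(s,0,1)[0],key=cv2.contourArea); r=ray(C,c[:,0],89).astype(np.float32); print(cv2.minAreaRect(r)); edges(r,'mask')
print('knob',ray(C,(324,246),113))
E
```

```text
[ 12 165 202] [ 12 169 207] [ 12 158 147] [ 16 160 145] [ 17 156 131]
[624.09791362 -83.18168718]
   hand [(52, 55.3), (53, 150.5), (47, 60.2), (48, 144.9)]
   jar px [317. 205.] [(32, 71.7), (53, 136.0), (30, 10.3), (92, 104.2), (26, 13.3)]
   rect@0 [634.2 -75.3  57.9  92.8  14.6]
((599.6469116210938, -86.14347839355469), (22.580984115600586, 15.297181129455566), 59.22985076904297)
   mask [(20, 58.5)]
knob [[624.85851322 -82.01150005]]
```

```bash
python3 - <<'E'
from meas import *
w=np.load("w4.npy"); C=cam("wrist",dict(ee_pos=w[:3],ee_rot=w[3:])); im=cv2.imread("pics/w4.png")
hsv=cv2.cvtColor(im,cv2.COLOR_BGR2HSV)
s=cv2.inRange(hsv,(3,110,60),(14,255,255)); s[:190]=0;s[285:]=0;s[:,:275]=0;s[:,375:]=0
s=cv2.morphologyEx(s,cv2.MORPH_OPEN,np.ones((7,7)))
c=max(cv2.findContours(s,0,1)[0],key=cv2.contourArea); r=ray(C,c[:,0],89).astype(np.float32); print(cv2.minAreaRect(r)); edges(r,'mask')
E
python3 go.py 624.3 -82.5 95
```

```text
((622.1361694335938, -82.23148345947266), (54.584964752197266, 54.79505157470703), 61.67930221557617)
   mask [(50, 154.2), (51, 63.1), (52, 153.3), (52, 65.0)]
move [0.0028 0.0042 0.0819] roll 0.0
```

apply_moves([
  [0.0015,0.004,0.05,0,-0.2],
  [0.0015,0.004,0.081,0,-0.2],
  [0.0015,0.004,0.081,0,-0.2],
  [0.0015,0.004,0.081,0,-0.2],
])

```text
time_s: 6.9
ee_pos: [623.4, -81.5, 97.4]
ee_rot: [180.0, -0.1, 0.0]
force: [0.2, -0.2, 0.4]
gripper_width: 36.3
gripper_force: 0.0
```

apply_moves([
  [0,0,0,0,-1],
  [0,0,0,0,-1],
  [0,0,0,0,-1],
  [0,0,0,0,-1],
])

```text
time_s: 7.3
ee_pos: [624.8, -82.3, 98.4]
ee_rot: [180.0, -0.2, -0.0]
force: [-1.2, 1.1, 6.9]
gripper_width: 20.9
gripper_force: 30.0
```

apply_moves([
  [0,0,-0.05,0,-1],
  [0,0,-0.1,0,-1],
  [0,0,-0.115,0,-1],
  [-0.02,-0.04,-0.115,0,-1],
  [-0.02,-0.09,-0.115,0,-1],
])

```text
time_s: 7.8
ee_pos: [602.3, 6.7, 212.5]
ee_rot: [180.0, -0.1, -0.2]
force: [1.0, 0.6, -0.3]
gripper_width: 21.0
gripper_force: 30.0
```

apply_moves([
  [-0.042,-0.255,0.01,0,-1],
  [-0.042,-0.255,0.01,0,-1],
  [-0.042,-0.255,0.01,0,-1],
  [-0.042,-0.255,0.01,0,-1],
  [-0.042,-0.255,0.01,0,-1],
])

```text
time_s: 8.3
ee_pos: [562.5, 256.0, 201.8]
ee_rot: [-180.0, -0.1, -0.0]
force: [1.6, 0.3, -0.8]
gripper_width: 21.3
gripper_force: 30.0
```

apply_moves([
  [0,-0.006,0,0.122,-1],
  [0,-0.006,0,0.122,-1],
  [0,-0.006,0,0.122,-1],
])

```text
time_s: 8.6
ee_pos: [563.1, 259.6, 201.5]
ee_rot: [180.0, -0.0, -6.9]
force: [-0.2, -0.6, -0.3]
gripper_width: 20.9
gripper_force: 30.0
```

```bash
cat > snap.py <<'E'
from meas import *
import sys
n=sys.argv[1]; st=env.state(); im=cams.grab_frame("wrist"); cv2.imwrite(f"pics/{n}.png",im); np.save(n+".npy",np.r_[st['ee_pos'],st['ee_rot']])
print(st['ee_pos'].round(1),st['ee_rot'].round(2),st['time_s'],st['gripper_width'],st['qpos'][5].round(1))
def load(n):
    w=np.load(n+".npy"); return cv2.imread(f"pics/{n}.png"),cam("wrist",dict(ee_pos=w[:3],ee_rot=w[3:]))
E
python3 snap.py w5
```

```text
[563.1 259.6 201.5] [ 1.7997e+02 -2.0000e-02 -6.8600e+00] 8.6 20.866364272360908 120.6
```

View pics/w5.png

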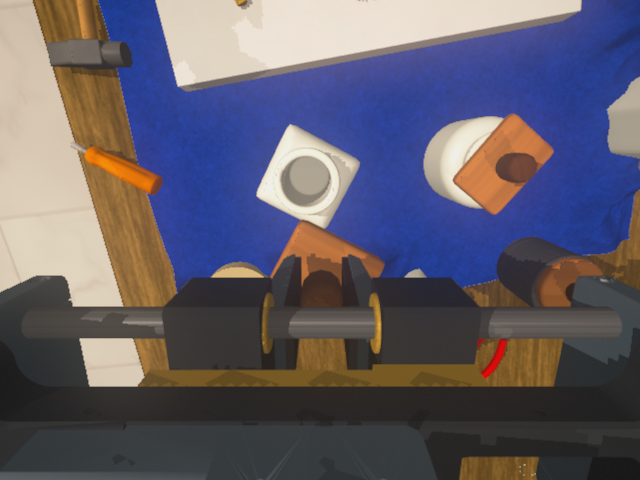

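The square jar's mouth is at (305,178) with body corners (290,125), (359,162) and (258,192). The held square lid's far edge runs from (302,221) to (383,261).

```bash
cat > al.py <<'E'
from snap import load
from meas import *
def fitdir(pts,C,z):
    w=ray(C,pts,z).astype(np.float32); l=cv2.fitLine(w,cv2.DIST_HUBER,0,.01,.01).ravel()
    return round(float(np.degrees(np.arctan2(l[1],l[0]))%180),1)
def segs(mask,C,z,eps=2.5,minlen=18):
    "straight runs of the mask outline, direction by line fit on plane z"
    c=max(cv2.findContours(mask,cv2.RETR_EXTERNAL,cv2.CHAIN_APPROX_NONE)[0],key=cv2.contourArea)[:,0]
    p=cv2.approxPolyDP(c,eps,True)[:,0]; idx=[int(np.where((c==q).all(1))[0][0]) for q in p]
    for i,a in enumerate(idx):
        b=idx[(i+1)%len(idx)]; n=(b-a)%len(c); run=c[[(a+j)%len(c) for j in range(int(.1*n),int(.9*n))]]
        if np.hypot(*(c[a]-c[b]))>minlen: print('  ',c[a],c[b],fitdir(run,C,z))
def box(m,u0,v0,u1,v1):
    k=np.zeros_like(m); k[v0:v1,u0:u1]=m[v0:v1,u0:u1]; return cv2.morphologyEx(k,cv2.MORPH_OPEN,np.ones((3,3)))
def lm(im): return cv2.inRange(cv2.cvtColor(im,cv2.COLOR_BGR2HSV),(3,110,60),(14,255,255))
def jm(im): return cv2.inRange(cv2.cvtColor(im,cv2.COLOR_BGR2HSV),(0,0,110),(180,75,255))
E
sed -i 's/^n=sys/if __name__=="__main__":\n  n=sys/; s/^print(st/  print(st/' snap.py
python3 - <<'E'
from al import *
im,C=load("w5")
print('lid');segs(box(lm(im),265,215,392,272),C,193)
print('jar');segs(box(jm(im),250,118,368,235),C,60)
g=cv2.cvtColor(im,6); m=box(cv2.inRange(cv2.GaussianBlur(g,(3,3),0),100,195),282,155,335,205)
c=max(cv2.findContours(m,0,1)[0],key=cv2.contourArea); e=cv2.fitEllipse(c); print(e)
print('mouth',ray(C,[(306,178),e[0]],80))
E
python3 go.py 606 267 200
```

```text
lid
   [301 271] [341 271] 83.1
   [383 263] [362 249] 52.4
   [362 249] [301 220] 56.4
   [301 220] [275 267] 145.1
jar
   [289 124] [261 179] 145.6
   [256 196] [299 219] 54.9
   [299 219] [325 228] 59.5
   [325 228] [359 161] 145.9
   [359 161] [289 124] 55.7
((305.4267272949219, 180.4725341796875), (49.001930236816406, 49.82402801513672), 37.80706024169922)
mouth [[609.27176909 266.11186949]
 [607.27278085 266.86452195]]
move [ 0.0415 -0.013   0.0015] roll 0.0
```

apply_moves([
  [0.0425,-0.0127,0.02,0,-1],
  [0.0425,-0.0127,0.03,0,-1],
  [0.0425,-0.0127,0.055,0,-1],
  [0.0425,-0.0127,0.08,0,-1],
  [0.0425,-0.0127,0.09,0,-1],
])

```text
time_s: 9.15
ee_pos: [605.4, 265.3, 108.6]
ee_rot: [179.8, 0.3, -7.1]
force: [-0.7, 0.3, -1.0]
gripper_width: 21.0
gripper_force: 30.0
```

apply_moves([
  [0,0,0.008,0,-1],
  [0,0,0.013,0,-1],
  [0,0,0.014,0,-1],
  [0,0,0.014,0,-1],
])

```text
time_s: 9.55
ee_pos: [607.0, 266.8, 100.7]
ee_rot: [-180.0, -0.1, -7.0]
force: [-3.8, -2.4, 9.1]
gripper_width: 21.0
gripper_force: 30.0
```

apply_moves([
  [0,0,0.001,0,-1],
  [0,0,0.001,0,-1],
])

```text
time_s: 9.75
ee_pos: [607.0, 266.8, 100.7]
ee_rot: [-180.0, -0.1, -7.0]
force: [-5.3, -3.0, 12.5]
gripper_width: 21.2
gripper_force: 30.0
```

```bash
python3 -c "
from workcell import env
s=env.state();print(s['ee_pos'],s['force'],s['torque'])"
```

```text
[606.98174862 266.79078727 100.66218626] [-5.26140996 -3.02542491 12.52239185] [-0.66359517  1.01893856  0.04319289]
```

apply_moves([
  [0,0,-0.004,0,-1],
  [-0.002,0.001,-0.004,0,-1],
  [-0.002,0.001,0,0,-1],
  [-0.002,0.001,0,0,-1],
])

```text
time_s: 10.15
ee_pos: [605.5, 267.0, 100.3]
ee_rot: [-179.9, -0.2, -7.0]
force: [-4.0, -2.8, 16.9]
gripper_width: 21.1
gripper_force: 30.0
```

apply_moves([
  [0,0,-0.003,0,-1],
  [0,0,-0.003,0,0],
  [0,0,-0.003,0,0],
  [0,0,-0.05,0,0.2],
  [0,0,-0.075,0,0.2],
])

```text
time_s: 10.65
ee_pos: [605.3, 267.0, 172.7]
ee_rot: [-180.0, -0.1, -7.0]
force: [0.1, -0.1, 0.0]
gripper_width: 49.8
gripper_force: 0.0
```

apply_moves([
  [-0.03,0,0,0,0.2],
  [-0.03,0,0,0,0.2],
  [-0.03,0,0,0,0.2],
])

```text
time_s: 10.95
ee_pos: [574.6, 270.4, 170.7]
ee_rot: [180.0, 0.0, -7.0]
force: [-0.1, 0.4, -0.3]
gripper_width: 54.3
gripper_force: 0.0
```

```bash
python3 snap.py w6; python3 - <<'E'
from al import *
im,C=load("w6")
print('lid');segs(box(lm(im),240,100,400,275),C,89)
print('jar');segs(box(jm(im),240,100,400,275),C,60)
p=proj(C,[606.5,266.8,89]).round().astype(int); print(p)
cv2.imwrite("pics/w6c.png",cv2.resize(im[p[1]-80:p[1]+80,p[0]-100:p[0]+100],None,fx=3,fy=3))
E
```

```text
[574.6 270.4 170.7] [ 1.7996e+02  3.0000e-02 -6.9700e+00] 10.95 54.33688623665445 121.1
lid
   [306 159] [275 221] 145.0
   [275 221] [334 251] 54.6
   [334 251] [365 201] 145.1
   [367 191] [306 159] 54.9
jar
   [273 218] [306 157] 145.1
   [306 157] [369 192] 54.9
   [377 175] [301 135] 55.7
   [301 135] [273 188] 145.2
   [273 188] [264 213] 145.7
[320 201]
```

View pics/w6c.png

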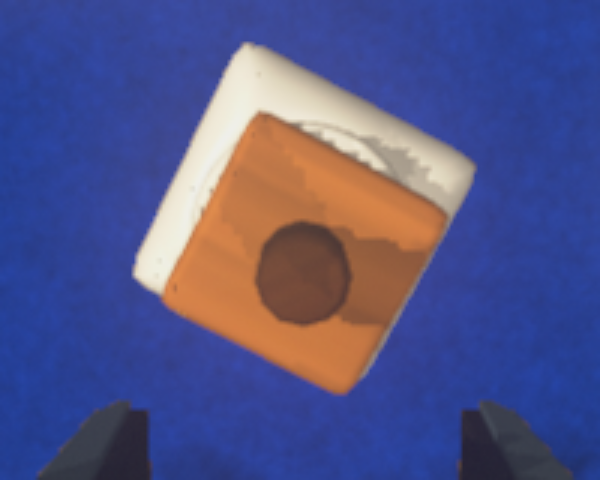

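The lid is at 145.0/54.8 against the jar's 145.3/55.3, so it is well aligned. To check it is fully home, I'll press lightly on the knob with closed fingers.

```bash
python3 - <<'E'
from al import *
from go import go
im,C=load("w6"); print(ray(C,(321,212),113)); c=max(cv2.findContours(box(lm(im),240,100,400,275),0,1)[0],key=cv2.contourArea)
print(cv2.minAreaRect(ray(C,c[:,0],89).astype(np.float32)))
go(*ray(C,(321,212),113)[0],125)
E
```

```text
[[602.59263785 266.25171184]]
((602.0009765625, 266.55609130859375), (54.18949890136719, 54.13804626464844), 54.99067687988281)
move [0.0279 0.0007 0.0455] roll 0.0
```

apply_moves([
  [0.028,0.001,0,0,0.2],
  [0.028,0.001,0.03,0,-0.2],
  [0.028,0.001,0.074,0,-0.2],
  [0.028,0.001,0.074,0,-0.2],
  [0.028,0.001,0.074,0,-0.2],
])

```text
time_s: 11.5
ee_pos: [602.6, 265.6, 96.2]
ee_rot: [179.9, 0.1, -7.0]
force: [-1.1, 0.1, -0.6]
gripper_width: 36.7
gripper_force: 0.0
```

apply_moves([
  [0,0,0,0,-1],
  [0,0,0,0,-1],
  [0,0,0,0,-1],
  [0,0,-0.004,0,-1],
  [0,0,-0.004,0,-1],
])

```text
time_s: 12.0
ee_pos: [602.9, 266.2, 102.1]
ee_rot: [-180.0, -0.1, -7.0]
force: [0.7, 0.8, 0.3]
gripper_width: 21.2
gripper_force: 30.0
```

apply_moves([
  [0.004,0,0,0,-1],
  [0.004,0,0.004,0,-1],
  [0.004,0,0.004,0,-1],
  [0.004,0,0.004,0,-1],
])

```text
time_s: 12.4
ee_pos: [607.3, 265.6, 97.6]
ee_rot: [-180.0, -0.1, -7.0]
force: [1.9, 0.6, 3.7]
gripper_width: 21.2
gripper_force: 30.0
```

apply_moves([
  [0,0,0.004,0,-1],
  [0,0,0.004,0,-1],
  [0,0,0.004,0,-1],
])

```text
time_s: 12.7
ee_pos: [607.5, 265.7, 97.5]
ee_rot: [-179.9, -0.2, -7.0]
force: [-2.7, -1.6, 17.8]
gripper_width: 20.7
gripper_force: 30.0
```

apply_moves([
  [0,0,-0.003,0,-1],
  [0,0,-0.003,0,0],
  [0,0,-0.003,0,0],
  [0,0,-0.05,0,0.2],
  [0,0,-0.075,0,0.2],
])

```text
time_s: 13.2
ee_pos: [606.8, 265.7, 169.4]
ee_rot: [-180.0, -0.0, -7.0]
force: [1.3, 1.1, 0.1]
gripper_width: 50.6
gripper_force: 0.0
```

apply_moves([
  [-0.03,0,0,0,0.2],
  [-0.03,0,0,0,0.2],
  [-0.03,0,0,0,0.2],
])

```text
time_s: 13.5
ee_pos: [576.2, 269.1, 167.5]
ee_rot: [179.9, 0.1, -7.0]
force: [-0.1, -1.1, -0.0]
gripper_width: 54.7
gripper_force: 0.0
```

```bash
python3 snap.py w7; python3 - <<'E'
from al import *
im,C=load("w7")
print('lid');segs(box(lm(im),240,100,400,275),C,89)
c=max(cv2.findContours(box(lm(im),240,100,400,275),0,1)[0],key=cv2.contourArea)
print(cv2.minAreaRect(ray(C,c[:,0],89).astype(np.float32)))
print('jar');segs(box(jm(im),240,100,400,275),C,60)
C=cam("scene")
a=cv2.imread("pics/scene0.png"); b=cams.grab_frame("scene")
cv2.imwrite("pics/s2.png",np.hstack([cv2.resize(x[215:275,200:260],None,fx=6,fy=6,interpolation=2) for x in (a,b)]))
E
```

```text
[576.2 269.1 167.5] [ 1.7994e+02  6.0000e-02 -6.9600e+00] 13.5 54.69048321649053 121.0
lid
   [306 156] [274 218] 143.8
   [274 218] [319 244] 53.8
   [335 249] [366 199] 143.7
   [368 190] [315 158] 53.7
((605.8093872070312, 264.8581848144531), (54.13443374633789, 54.47018814086914), 53.749298095703125)
jar
   [273 213] [306 154] 143.8
   [306 154] [341 171] 55.0
   [341 171] [370 191] 53.9
   [377 178] [314 142] 55.6
   [299 137] [262 215] 145.8
```

View pics/s2.png

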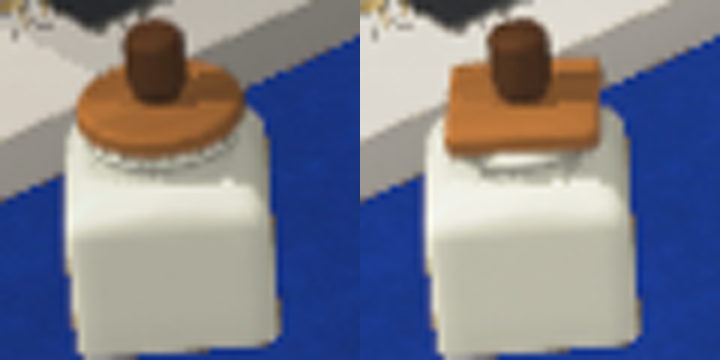

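The knob top is at the same height as the original lid's on that jar, so the lid is home; yaw is within about 1.7°. Next is the hex lid.

apply_moves([
  [-0.1565,0.1039,0,-0.122,0.2],
  [-0.1565,0.1039,0,-0.122,0.2],
  [-0.1565,0.1039,0,-0.122,0.2],
  [-0.1565,0.1039,0,-0.122,0.2],
  [-0.1565,0.1039,0,-0.122,0.2],
])

```text
time_s: 14.1
ee_pos: [404.3, 182.7, 167.5]
ee_rot: [179.9, 0.3, -0.0]
force: [1.0, -0.3, -0.7]
gripper_width: 54.8
gripper_force: 0.0
```

apply_moves([
  [0,0,0,0,0.2],
])

```text
time_s: 14.2
ee_pos: [409.3, 185.1, 168.4]
ee_rot: [-180.0, -0.1, -0.0]
force: [-0.2, 0.9, 0.4]
gripper_width: 54.8
gripper_force: 0.0
```

```bash
python3 snap.py w8; python3 - <<'E'
from al import *
from go import go
im,C=load("w8"); print(proj(C,[436,186,89]))
print('lid');k=box(lm(im),230,120,410,275);k=cv2.morphologyEx(k,2,np.ones((5,5)));segs(k,C,89)
c=max(cv2.findContours(k,0,1)[0],key=cv2.contourArea)
r=ray(C,c[:,0],89).astype(np.float32);print(cv2.minAreaRect(r),cv2.minEnclosingCircle(r),cv2.contourArea(r))
print('jar');segs(box(jm(im),200,80,430,275),C,60)
p=cv2.minEnclosingCircle(r)[0]; go(*p,97,0)
E
```

```text
[409.3 185.1 168.4] [-1.7998e+02 -7.0000e-02 -4.0000e-02] 14.2 54.7538235223592 112.9
[318.90374325 208.55662132]
lid
   [331 228] [348 235] 69.8
   [348 235] [359 217] 150.8
   [358 211] [340 201] 63.1
((429.86492919921875, 176.47711181640625), (40.32029342651367, 25.096479415893555), 81.29415130615234) ((431.0180969238281, 176.2865753173828), 20.215017318725586) 744.9583857336547
jar
   [358 141] [329 149] 106.9
   [329 149] [272 175] 113.9
   [272 175] [253 188] 119.7
   [253 188] [287 257] 24.0
   [287 257] [315 248] 112.4
   [315 248] [296 241] 84.9
   [296 241] [277 209] 29.0
   [277 209] [299 170] 149.0
   [299 170] [341 170] 90.0
   [345 173] [364 208] 28.9
   [364 208] [353 231] 150.6
   [353 231] [387 214] 114.8
   [387 214] [358 141] 23.7
move [0.0207 0.0092 0.0715] roll -0.001
```

apply_moves([
  [0.027,0,0.02,0,-0.2],
  [0.027,0,0.05,0,-0.2],
  [0.027,0,0.071,0,-0.2],
  [0.027,0,0.071,0,-0.2],
  [0.027,0,0.071,0,-0.2],
])

```text
time_s: 14.75
ee_pos: [437.1, 185.6, 97.1]
ee_rot: [180.0, -0.0, -0.0]
force: [-0.2, 0.2, 0.3]
gripper_width: 36.5
gripper_force: 0.0
```

apply_moves([
  [0,0,0,0,-1],
  [0,0,0,0,-1],
  [0,0,0,0,-1],
  [0,0,0,0,-1],
])

```text
time_s: 15.15
ee_pos: [436.8, 185.5, 98.3]
ee_rot: [-179.9, -0.2, -0.0]
force: [0.5, 0.3, 4.3]
gripper_width: 20.9
gripper_force: 30.0
```

apply_moves([
  [0,0,-0.05,0,-1],
  [0,0,-0.1,0,-1],
  [0,0,-0.11,0,-1],
  [0.03,0.04,-0.115,0,-1],
  [0.05,0.085,-0.115,0.1,-1],
])

```text
time_s: 15.65
ee_pos: [487.1, 100.4, 213.2]
ee_rot: [-179.9, -0.2, -5.7]
force: [1.0, 0.1, -1.9]
gripper_width: 21.2
gripper_force: 30.0
```

apply_moves([
  [0.108,0.158,0.01,0.187,-1],
  [0.108,0.158,0.01,0.187,-1],
  [0.108,0.158,0.01,0.187,-1],
  [0.108,0.158,0.01,0.187,-1],
  [0.108,0.158,0.01,0.187,-1],
])

```text
time_s: 16.15
ee_pos: [578.8, -72.3, 200.6]
ee_rot: [179.9, 0.0, -16.7]
force: [-0.4, 1.1, -0.5]
gripper_width: 21.0
gripper_force: 30.0
```

apply_moves([
  [0,0,0,0,-1],
  [0,0,0,0,-1],
])

```text
time_s: 16.35
ee_pos: [576.6, -67.0, 201.8]
ee_rot: [-180.0, 0.1, -16.4]
force: [-1.0, 0.0, -1.0]
gripper_width: 21.3
gripper_force: 30.0
```

```bash
python3 snap.py w9
```

```text
[576.6 -67.  201.8] [-1.7999e+02  9.0000e-02 -1.6420e+01] 16.35 21.262605313523856 98.6
```

View pics/w9.png

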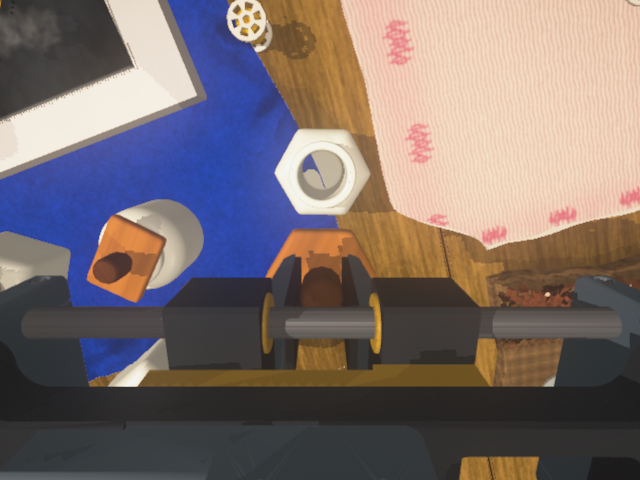

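The hex jar's mouth is at (322,171), and the held hex lid's far edge, v≈229 from u=297 to u=350, is parallel to the jar's flats.

```bash
python3 - <<'E'
from al import *
from go import go
im,C=load("w9")
print('lid');segs(box(lm(im),262,222,385,272),C,193)
print('jar');segs(box(jm(im),270,122,374,220),C,60)
g=cv2.cvtColor(im,6); print(g[171,285:362:4])
k=box(jm(im),270,122,374,220)
# outer lip via white/bright, mouth by rays
print('mouth',ray(C,[(322,170.5)],80), 'w',ray(C,[(297,171),(347,171),(322,146),(322,196)],80))
go(*ray(C,(322,170.5),80)[0],97)
E
```

```text
lid
   [321 271] [341 271] 73.6
   [372 271] [356 238] 12.8
   [347 229] [293 230] 73.6
   [293 230] [270 271] 132.9
jar
   [297 129] [275 168] 132.6
   [278 181] [300 214] 12.8
   [300 214] [345 213] 73.2
   [345 213] [369 176] 132.9
   [369 176] [350 134] 13.1
   [342 129] [297 129] 73.6
[245 239 244 194 131 122 182 182 138 184 183 183 183 183 167 204 241 239
 206 202]
mouth [[625.20076066 -82.95128462]] w [[ 630.74097316  -62.64742992]
 [ 618.86453333 -103.02324181]
 [ 644.33007498  -88.56340064]
 [ 604.52214243  -76.88463723]]
move [0.0513 0.0019 0.1051] roll 0.0
```

apply_moves([
  [0.051,0.002,0.01,0,-1],
  [0.051,0.002,0.02,0,-1],
  [0.051,0.002,0.05,0,-1],
  [0.051,0.002,0.08,0,-1],
  [0.051,0.002,0.09,0,-1],
])

```text
time_s: 16.9
ee_pos: [623.2, -82.6, 109.2]
ee_rot: [180.0, 0.4, -16.4]
force: [-0.2, -0.3, -0.8]
gripper_width: 20.9
gripper_force: 30.0
```

apply_moves([
  [0,0,0.008,0,-1],
  [0,0,0.014,0,-1],
  [0,0,0.016,0,-1],
  [0,0,0.016,0,-1],
])

```text
time_s: 17.3
ee_pos: [626.4, -83.9, 98.4]
ee_rot: [-180.0, -0.1, -16.4]
force: [-1.8, 0.8, 4.5]
gripper_width: 21.0
gripper_force: 30.0
```

apply_moves([
  [0,0,-0.002,0,0],
  [0,0,-0.002,0,0],
  [0,0,-0.002,0,0],
  [0,0,-0.05,0,0.2],
  [0,0,-0.075,0,0.2],
])

```text
time_s: 17.8
ee_pos: [626.8, -84.5, 173.7]
ee_rot: [-180.0, -0.2, -16.5]
force: [1.2, -0.7, 0.3]
gripper_width: 54.4
gripper_force: 0.0
```

apply_moves([
  [-0.03,0,0,0,0.2],
  [-0.03,0,0,0,0.2],
  [-0.03,0,0,0,0.2],
])

```text
time_s: 18.1
ee_pos: [596.8, -75.8, 171.4]
ee_rot: [180.0, -0.0, -16.4]
force: [1.0, -0.1, -0.1]
gripper_width: 54.8
gripper_force: 0.0
```

```bash
python3 snap.py w10; python3 - <<'E'
from al import *
im,C=load("w10")
print(proj(C,[625,-83,89]))
print('jar/lid');segs(box(jm(im),262,120,385,260),C,80)
k=box(lm(im),265,140,380,262); segs(k,C,89)
E
```

```text
[596.8 -75.8 171.4] [ 1.800e+02 -3.000e-02 -1.645e+01] 18.1 54.845048082529004 98.1
[318.63132581 204.86304648]
jar/lid
   [292 156] [267 200] 132.5
   [269 207] [293 245] 12.5
   [293 245] [343 245] 73.6
   [343 245] [370 204] 132.8
   [370 204] [351 164] 12.3
   [342 155] [292 156] 73.6
   [300 166] [280 199] 132.8
   [283 213] [301 239] 12.3
   [301 239] [340 239] 73.6
   [340 239] [362 206] 132.8
   [362 206] [346 172] 12.7
   [338 166] [300 166] 73.6
```

apply_moves([
  [-0.075,-0.166,0,-0.286,0.2],
  [-0.075,-0.166,0,-0.286,0.2],
  [-0.075,-0.166,0,-0.286,0.2],
  [-0.075,-0.166,0,-0.286,0.2],
  [-0.075,-0.166,0,-0.286,0.2],
])

```text
time_s: 18.65
ee_pos: [572.1, 108.5, 170.7]
ee_rot: [-179.9, 0.0, 0.2]
force: [0.1, -1.1, 0.8]
gripper_width: 54.3
gripper_force: 0.0
```

apply_moves([
  [0,0,0,0,0.2],
  [0,0,0,0,0.2],
])

```text
time_s: 18.85
ee_pos: [572.6, 103.7, 170.9]
ee_rot: [180.0, 0.0, -0.1]
force: [0.4, -0.1, -0.1]
gripper_width: 54.6
gripper_force: 0.0
```

```bash
python3 snap.py w11; python3 - <<'E'
from al import *
from go import go
im,C=load("w11"); print(proj(C,[601,106,89]))
k=box(lm(im),230,120,410,275); segs(k,C,89)
c=max(cv2.findContours(k,0,1)[0],key=cv2.contourArea); r=cv2.minAreaRect(ray(C,c[:,0],89).astype(np.float32)); print(r)
go(*r[0],97,0)
E
```

```text
[572.6 103.7 170.9] [ 1.7996e+02  1.0000e-02 -1.2000e-01] 18.85 54.56855416238444 99.3
[316.88122497 205.50393975]
   [323 154] [267 214] 135.6
   [267 214] [308 255] 45.3
   [308 255] [323 245] 133.0
   [323 245] [370 197] 135.1
   [370 197] [329 152] 45.4
((600.9085693359375, 104.95721435546875), (48.3709602355957, 67.54307556152344), 45.318058013916016)
move [ 0.0284 -0.0017  0.0739] roll -0.003
```

apply_moves([
  [0.0284,-0.0015,0.02,0,-0.2],
  [0.0284,-0.0015,0.05,0,-0.2],
  [0.0284,-0.0015,0.074,0,-0.2],
  [0.0284,-0.0015,0.074,0,-0.2],
  [0.0284,-0.0015,0.074,0,-0.2],
])

```text
time_s: 19.4
ee_pos: [600.9, 105.1, 97.5]
ee_rot: [180.0, 0.0, -0.2]
force: [0.1, -0.0, 0.2]
gripper_width: 36.4
gripper_force: 0.0
```

apply_moves([
  [0,0,0,0,-1],
  [0,0,0,0,-1],
  [0,0,0,0,-1],
  [0,0,0,0,-1],
])

```text
time_s: 19.8
ee_pos: [601.4, 106.0, 98.8]
ee_rot: [180.0, -0.2, -0.1]
force: [0.1, -1.7, 5.7]
gripper_width: 21.0
gripper_force: 30.0
```

apply_moves([
  [0,0,-0.05,0,-1],
  [0,0,-0.1,0,-1],
  [0,0,-0.11,0.1,-1],
  [-0.03,-0.02,-0.11,0.25,-1],
  [-0.07,-0.04,-0.11,0.373,-1],
])

```text
time_s: 20.3
ee_pos: [530.9, 146.6, 207.4]
ee_rot: [-179.9, -0.1, -21.9]
force: [-0.2, 0.6, -1.1]
gripper_width: 21.5
gripper_force: 30.0
```

apply_moves([
  [-0.152,0,0.005,0,-1],
  [-0.152,0,0.005,0,-1],
  [-0.152,0,0.005,0,-1],
  [-0.152,0,0.005,0,-1],
  [-0.152,0,0.005,0,-1],
])

```text
time_s: 20.8
ee_pos: [388.4, 202.2, 202.6]
ee_rot: [-180.0, -0.1, -21.3]
force: [-0.3, -0.4, -0.0]
gripper_width: 21.1
gripper_force: 30.0
```

apply_moves([
  [0,0,0,0,-1],
  [0,0,0,0,-1],
])

```text
time_s: 21.0
ee_pos: [390.4, 201.6, 202.2]
ee_rot: [-180.0, -0.0, -21.5]
force: [-0.1, -0.2, -1.1]
gripper_width: 21.0
gripper_force: 30.0
```

```bash
python3 snap.py w12; python3 - <<'E'
from al import *
im,C=load("w12")
print(proj(C,[435,185,80]))
print('lid');segs(box(lm(im),240,205,405,272),C,193)
print('jar');segs(box(jm(im),240,100,410,230),C,60)
E
```

```text
[390.4 201.6 202.2] [-1.7999e+02 -3.0000e-02 -2.1510e+01] 21.0 21.044692029506596 137.3
[319.03585572 175.16751193]
lid
   [301 271] [341 271] 68.5
   [367 271] [388 271] 68.5
   [387 259] [334 209] 24.4
   [337 228] [310 252] 110.8
jar
   [332 107] [311 123] 108.4
   [311 123] [259 182] 114.3
   [260 187] [305 229] 24.2
   [305 229] [344 201] 109.7
   [344 201] [381 161] 114.2
   [381 161] [332 107] 23.5
```

View pics/w12.png

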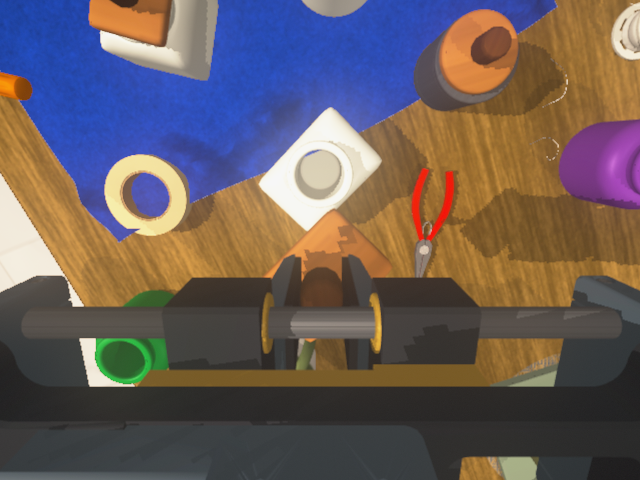

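The oblong jar's mouth is at (320,173), and the held lid's far edge is parallel to the jar side (24.4° against 24.2°).

```bash
python3 - <<'E'
from al import *
from go import go
im,C=load("w12"); p=ray(C,(320.5,173),80)[0]; print(p); go(*p,97)
E
```

```text
[436.22962823 183.18424864]
move [0.0494 0.0002 0.1052] roll 0.0
```

apply_moves([
  [0.049,0,0.01,0,-1],
  [0.049,0,0.02,0,-1],
  [0.049,0,0.05,0,-1],
  [0.049,0,0.08,0,-1],
  [0.049,0,0.09,0,-1],
])

```text
time_s: 21.55
ee_pos: [433.2, 182.6, 109.3]
ee_rot: [179.7, 0.3, -21.5]
force: [-0.1, -0.2, -0.2]
gripper_width: 21.0
gripper_force: 30.0
```

apply_moves([
  [0,0,0.008,0,-1],
  [0,0,0.014,0,-1],
  [0,0,0.016,0,-1],
  [0,0,0.016,0,-1],
])

```text
time_s: 21.95
ee_pos: [435.2, 184.1, 96.9]
ee_rot: [-179.9, -0.1, -21.4]
force: [0.7, 0.5, -0.6]
gripper_width: 21.2
gripper_force: 30.0
```

apply_moves([
  [0,0,0.002,0,-1],
  [0,0,0.003,0,-1],
  [0,0,0.003,0,-1],
])

```text
time_s: 22.25
ee_pos: [435.5, 184.3, 96.4]
ee_rot: [-179.9, -0.1, -21.4]
force: [-4.1, -1.5, 17.3]
gripper_width: 20.8
gripper_force: 30.0
```

apply_moves([
  [0,0,-0.003,0,0],
  [0,0,-0.003,0,0],
  [0,0,-0.003,0,0],
  [0,0,-0.05,0,0.2],
  [0,0,-0.075,0,0.2],
])

```text
time_s: 22.75
ee_pos: [435.4, 184.2, 170.0]
ee_rot: [-179.9, -0.1, -21.4]
force: [0.7, 0.2, -0.0]
gripper_width: 54.3
gripper_force: 0.0
```

apply_moves([
  [-0.025,0,0,0,0.2],
  [-0.025,0,0,0,0.2],
  [-0.025,0,0,0,0.2],
])

```text
time_s: 23.05
ee_pos: [411.3, 192.9, 167.9]
ee_rot: [180.0, -0.0, -21.4]
force: [-0.6, 0.6, -0.9]
gripper_width: 54.7
gripper_force: 0.0
```

```bash
python3 snap.py w13; python3 - <<'E'
from al import *
from go import go
im,C=load("w13"); p=proj(C,[436,183,89]); print(p)
k=box(lm(im),230,120,410,275); segs(k,C,89)
c=max(cv2.findContours(k,0,1)[0],key=cv2.contourArea); r=cv2.minAreaRect(ray(C,c[:,0],89).astype(np.float32)); print(r)
print('jar');segs(box(jm(im),200,80,430,275),C,60)
go(450,34,170,0)
E
```

```text
[411.3 192.9 167.9] [179.97  -0.   -21.38] 23.05 54.71005808756007 135.1
[320.21139974 208.96014157]
   [349 226] [368 205] 115.1
   [359 200] [334 199] 66.7
((426.6685791015625, 174.18032836914062), (47.32621765136719, 25.77348518371582), 68.63615417480469)
jar
   [332 132] [315 144] 106.6
   [315 144] [252 214] 114.2
   [252 214] [264 229] 17.0
   [264 229] [307 266] 24.2
   [308 260] [267 220] 24.0
   [267 220] [326 157] 114.5
   [331 156] [372 196] 24.6
   [384 185] [332 132] 23.5
move [ 0.0938  0.1338 -0.0022] roll -0.374
```

apply_moves([
  [0.094,0.134,-0.002,-0.374,0.2],
  [0.094,0.134,-0.002,-0.374,0.2],
  [0.094,0.134,-0.002,-0.374,0.2],
  [0.094,0.134,-0.002,-0.374,0.2],
  [0.094,0.134,-0.002,-0.374,0.2],
])

```text
time_s: 23.6
ee_pos: [451.1, 30.4, 169.6]
ee_rot: [179.9, 0.0, -0.3]
force: [1.0, 1.1, -0.7]
gripper_width: 54.6
gripper_force: 0.0
```

apply_moves([
  [0,0,0,0,0.2],
  [0,0,0,0,0.2],
])

```text
time_s: 23.8
ee_pos: [449.8, 34.4, 169.8]
ee_rot: [-180.0, 0.1, 0.0]
force: [-0.2, 0.4, 0.2]
gripper_width: 54.7
gripper_force: 0.0
```

```bash
python3 snap.py w14; python3 - <<'E'
from al import *
from go import go
im,C=load("w14"); print(proj(C,[478.5,34,79]))
h=cv2.cvtColor(im,40)
k=cv2.inRange(h,(3,90,40),(17,255,255)); k=box(k,250,120,392,275)
c=max(cv2.findContours(k,0,1)[0],key=cv2.contourArea); r=cv2.minEnclosingCircle(ray(C,c[:,0],79).astype(np.float32)); print(r,cv2.boundingRect(c))
go(*r[0],87,0)
E
```

```text
[449.8  34.4 169.8] [-1.7999e+02  5.0000e-02  1.0000e-02] 23.8 54.67119138138914 92.9
[320.80746867 203.05560228]
((460.65020751953125, 34.86039352416992), 61.827972412109375) (250, 188, 142, 87)
move [ 0.0109 -0.0001  0.0829] roll 0.001
```

```bash
python3 - <<'E'
from al import *
from go import go
im,C=load("w14"); k=cv2.morphologyEx(box(lm(im),265,140,377,265),2,np.ones((5,5)))
c=max(cv2.findContours(k,0,1)[0],key=cv2.contourArea); print(cv2.boundingRect(c),cv2.contourArea(c)); h=cv2.convexHull(c); e=cv2.minEnclosingCircle(ray(C,h[:,0],79).astype(np.float32)); print(e)
go(*e[0],87,0)
E
```

```text
(284, 165, 77, 76) 4503.0
((477.81884765625, 33.244991302490234), 29.84395408630371)
move [0.0281 0.0015 0.0829] roll 0.001
```

apply_moves([
  [0.028,0.001,0.02,0,-0.2],
  [0.028,0.001,0.05,0,-0.2],
  [0.028,0.001,0.083,0,-0.2],
  [0.028,0.001,0.083,0,-0.2],
  [0.028,0.001,0.083,0,-0.2],
])

```text
time_s: 24.35
ee_pos: [477.9, 33.7, 87.5]
ee_rot: [180.0, 0.0, 0.1]
force: [0.8, 0.7, -0.4]
gripper_width: 36.5
gripper_force: 0.0
```

apply_moves([
  [0,0,0,0,-1],
  [0,0,0,0,-1],
  [0,0,0,0,-1],
  [0,0,0,0,-1],
])

```text
time_s: 24.75
ee_pos: [479.0, 33.2, 88.8]
ee_rot: [-180.0, -0.2, -0.0]
force: [-0.4, 0.5, 6.4]
gripper_width: 21.3
gripper_force: 30.0
```

apply_moves([
  [0,0,-0.05,0,-1],
  [0,0,-0.1,0,-1],
  [0,0,-0.12,0,-1],
  [0.02,-0.03,-0.12,0,-1],
  [0.05,-0.06,-0.12,0,-1],
])

```text
time_s: 25.25
ee_pos: [527.8, 93.0, 209.3]
ee_rot: [-180.0, -0.2, -0.1]
force: [0.5, -0.4, -0.3]
gripper_width: 21.0
gripper_force: 30.0
```

apply_moves([
  [0.025,-0.012,0,0,-1],
  [0.025,-0.012,0,0,-1],
  [0.025,-0.012,0,0,-1],
])

```text
time_s: 25.55
ee_pos: [552.5, 104.8, 206.8]
ee_rot: [180.0, 0.1, 0.0]
force: [-0.4, 0.2, -0.5]
gripper_width: 21.1
gripper_force: 30.0
```

```bash
python3 snap.py w15; python3 - <<'E'
from al import *
im,C=load("w15"); print(proj(C,[601,106,80]))
E
```

```text
[552.5 104.8 206.8] [1.7996e+02 9.0000e-02 1.0000e-02] 25.55 21.129945645014068 99.6
[318.81742197 172.92518662]
```

View pics/w15.png

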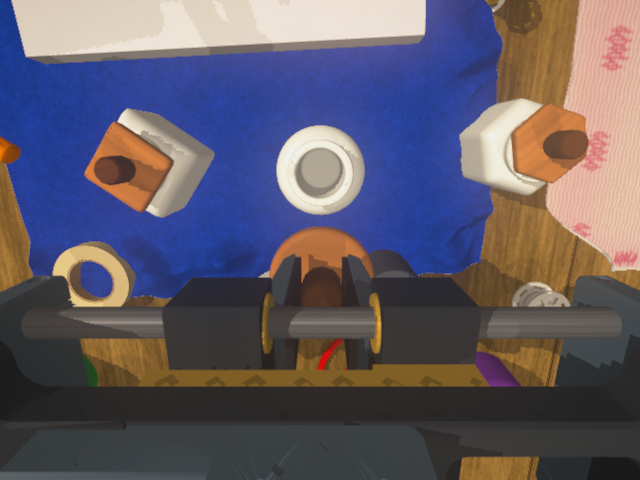

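The round jar's mouth is at (321,171), about (602,104) in world coordinates. The square and hex lids look seated and aligned.

apply_moves([
  [0.0495,0.001,0.01,0,-1],
  [0.0495,0.001,0.02,0,-1],
  [0.0495,0.001,0.05,0,-1],
  [0.0495,0.001,0.08,0,-1],
  [0.0495,0.001,0.095,0,-1],
])

```text
time_s: 26.1
ee_pos: [599.6, 102.7, 109.7]
ee_rot: [179.9, 0.3, -0.1]
force: [0.2, 0.5, -0.5]
gripper_width: 20.9
gripper_force: 30.0
```

apply_moves([
  [0,0,0.008,0,-1],
  [0,0,0.014,0,-1],
  [0,0,0.017,0,-1],
  [0,0,0.017,0,-1],
])

```text
time_s: 26.5
ee_pos: [601.5, 103.1, 101.2]
ee_rot: [180.0, -0.1, -0.0]
force: [-10.7, -2.0, 24.9]
gripper_width: 21.2
gripper_force: 30.0
```

apply_moves([
  [0,0,-0.006,0,-1],
  [0,0,-0.006,0,-1],
  [0.003,-0.001,-0.006,0,-1],
  [0.003,-0.001,-0.003,0,-1],
  [0.003,-0.001,-0.003,0,-1],
])

```text
time_s: 27.0
ee_pos: [606.1, 104.9, 101.1]
ee_rot: [-180.0, -0.1, -0.0]
force: [-4.1, -1.6, 17.2]
gripper_width: 20.8
gripper_force: 30.0
```

apply_moves([
  [0,0,0.002,0,-1],
  [0,0,0.003,0,-1],
  [0,0,0.003,0,-1],
])

```text
time_s: 27.3
ee_pos: [606.3, 105.0, 101.0]
ee_rot: [-180.0, -0.2, -0.0]
force: [-9.6, -1.6, 30.4]
gripper_width: 21.0
gripper_force: 30.0
```

apply_moves([
  [0,0,-0.006,0,-1],
  [0,0,-0.006,0,0],
  [0,0,-0.006,0,0],
  [0,0,-0.05,0,0.2],
  [0,0,-0.075,0,0.2],
])

```text
time_s: 27.8
ee_pos: [605.9, 105.0, 170.8]
ee_rot: [180.0, 0.0, -0.0]
force: [0.2, 0.2, 0.1]
gripper_width: 49.8
gripper_force: 0.0
```

apply_moves([
  [-0.03,0,0,0,0.2],
  [-0.03,0,0,0,0.2],
  [-0.03,0,0,0,0.2],
])

```text
time_s: 28.1
ee_pos: [575.0, 104.9, 169.4]
ee_rot: [180.0, 0.1, 0.0]
force: [0.7, 0.5, -0.1]
gripper_width: 55.0
gripper_force: 0.0
```

```bash
python3 snap.py w16; python3 - <<'E'
from al import *
im,C=load("w16"); k=box(lm(im),250,120,400,275)
c=max(cv2.findContours(k,0,1)[0],key=cv2.contourArea); h=cv2.convexHull(c); w=ray(C,h[:,0],89).astype(np.float32); print('lid',cv2.minEnclosingCircle(w),cv2.fitEllipse(w))
i2,C2=load("w15"); print('mouth',ray(C2,(321,171),80))
a=cv2.imread("pics/scene0.png"); b=cams.grab_frame("scene"); cv2.imwrite("pics/s3full.png",b)
S=cam("scene")
for n,(x,y) in dict(sq=(606,265),rd=(601,105),hx=(625,-83),ob=(436,184)).items():
    for nm,i in(("before",a),("after",b)):
        u,v=proj(S,[x,y,104]).round().astype(int); h=cv2.cvtColor(i,40)[v-22:v+22,u-12:u+13]
        m=cv2.inRange(h,(0,60,0),(18,255,115)); c=max(cv2.findContours(m,0,1)[0],key=cv2.contourArea); bb=cv2.boundingRect(c)
        print(n,nm,'knob top row',bb[1]+v-22,'cols',bb[0]+u-12,bb[2],'h',bb[3])
crop=lambda x,y:cv2.resize((lambda p:b[p[1]-32:p[1]+28,p[0]-32:p[0]+33])(proj(S,[x,y,90]).round().astype(int)),(390,290),interpolation=2)
cv2.imwrite("pics/s3.png",np.vstack([np.hstack([crop(606,265),crop(601,105)]),np.hstack([crop(625,-83),crop(436,184)])]))
E
```

```text
[575.  104.9 169.4] [1.7998e+02 7.0000e-02 0.0000e+00] 28.1 55.039102400231606 99.2
lid ((604.903564453125, 104.45346069335938), 29.611230850219727) ((604.8681640625, 104.43270874023438), (58.78002166748047, 59.122135162353516), 84.95359802246094)
mouth [[602.62719322 104.12951109]]
sq before knob top row 218 cols 221 18 h 15
sq after knob top row 219 cols 222 10 h 14
rd before knob top row 196 cols 280 17 h 17
rd after knob top row 196 cols 280 9 h 13
hx before knob top row 172 cols 331 14 h 12
hx after knob top row 171 cols 331 9 h 12
ob before knob top row 236 cols 302 18 h 16
ob after knob top row 236 cols 302 12 h 16
```

View pics/s3.png

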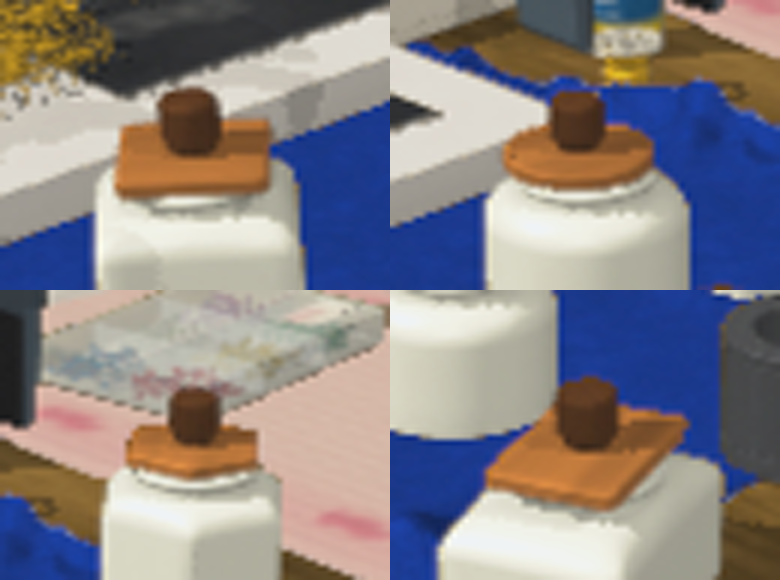

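All four lids look level and seated. I'll do one light press on the round lid's knob as a check, because its release height read slightly high.

apply_moves([
  [0.03,0,0,0,-1],
  [0.03,0,0,0,-1],
  [0.03,0,0.03,0,-1],
  [0.03,0,0.05,0,-1],
  [0.03,0,0.05,0,-1],
])

```text
time_s: 28.7
ee_pos: [603.1, 104.5, 116.5]
ee_rot: [179.9, 0.4, -0.0]
force: [-0.7, 0.0, -0.7]
gripper_width: 19.5
gripper_force: 30.0
```

apply_moves([
  [0,0,0.003,0,-1],
  [0,0,0.006,0,-1],
  [0,0,0.008,0,-1],
  [0,0,0.008,0,-1],
])

```text
time_s: 29.1
ee_pos: [605.3, 105.0, 115.0]
ee_rot: [-180.0, -0.1, -0.0]
force: [-5.2, -1.2, 8.6]
gripper_width: 19.7
gripper_force: 30.0
```

apply_moves([
  [0,0,0,0,-0.3],
  [0,0,0,0,-0.3],
  [0,0,-0.03,0,-0.3],
  [0,0,-0.03,0,-1],
  [0,0,-0.03,0,-1],
])

```text
time_s: 29.6
ee_pos: [606.1, 105.0, 142.9]
ee_rot: [-180.0, -0.1, -0.0]
force: [-0.2, -0.6, -0.3]
gripper_width: 18.5
gripper_force: 0.0
```

apply_moves([
  [0,0,0,0,-1],
  [0,0,0,0,-1],
  [0,0,0,0,-1],
  [0,0,0.024,0,-1],
  [0,0,0.026,0,-1],
])

```text
time_s: 30.1
ee_pos: [607.7, 105.2, 119.0]
ee_rot: [-179.9, -0.3, -0.0]
force: [-2.9, 0.1, 22.1]
gripper_width: 0.3
gripper_force: 10.8
```

apply_moves([
  [0,0,0.004,0,-1],
  [0,0,0.006,0,-1],
  [0,0,0.006,0,-1],
  [0,0,0.006,0,-1],
])

```text
time_s: 30.5
ee_pos: [607.8, 105.3, 118.9]
ee_rot: [-179.9, -0.6, -0.0]
force: [-8.4, -1.0, 39.5]
gripper_width: 0.3
gripper_force: 19.8
```

apply_moves([
  [0,0,-0.05,0,-1],
  [-0.002,-0.05,-0.05,0,-1],
  [-0.002,-0.1,-0.05,0,-1],
  [-0.002,-0.15,-0.05,0,-1],
  [-0.002,-0.16,-0.05,0,-1],
])

```text
time_s: 31.0
ee_pos: [602.8, 269.9, 159.6]
ee_rot: [-179.9, 0.0, 0.2]
force: [0.3, -1.2, 0.5]
gripper_width: 0.3
gripper_force: 0.0
```

apply_moves([
  [0,0,0.03,0,-1],
  [0,0,0.042,0,-1],
  [0,0,0.05,0,-1],
  [0,0,0.054,0,-1],
  [0,0,0.054,0,-1],
])

```text
time_s: 31.5
ee_pos: [603.0, 265.3, 118.9]
ee_rot: [-179.8, -0.3, -0.1]
force: [-18.9, -5.0, 56.2]
gripper_width: 0.5
gripper_force: 27.6
```

Both knobs stop the fingers at the same height, 118.9, so those two lids are equally home. I'll retreat and do a final numeric check.

apply_moves([
  [0,0,-0.05,0,0],
  [0,0,-0.09,0,0],
  [-0.04,0.02,-0.1,0,0],
  [-0.06,0.05,-0.1,0,0],
  [-0.06,0.08,-0.1,0,0],
])

```text
time_s: 32.0
ee_pos: [540.6, 183.4, 206.8]
ee_rot: [180.0, 0.1, 0.0]
force: [0.8, -1.0, 0.6]
gripper_width: 37.3
gripper_force: 0.0
```

apply_moves([
  [0,0,0,0,0],
  [0,0,0,0,0],
])

```text
time_s: 32.2
ee_pos: [543.4, 184.0, 206.1]
ee_rot: [-180.0, 0.0, -0.1]
force: [-0.6, -0.2, -0.3]
gripper_width: 45.5
gripper_force: 0.0
```

```bash
python3 snap.py w17; python3 - <<'E'
from al import *
im,C=load("w17")
for n,(x,y) in dict(sq=(606,265),rd=(605,105)).items():
    u,v=proj(C,[x,y,85]).round().astype(int); b=(max(u-75,0),max(v-75,0),u+75,min(v+75,265)); print(n,u,v)
    k=box(lm(im),*b); c=max(cv2.findContours(k,0,1)[0],key=cv2.contourArea); w=ray(C,c[:,0],89).astype(np.float32); print(cv2.minAreaRect(w)); 
    if n=='sq': segs(k,C,89); print('jar'); segs(box(jm(im),*b),C,60)
print(env.state()['time_s'])
E
```

```text
[543.4 184.  206.1] [-1.7999e+02  3.0000e-02 -1.3000e-01] 32.2 45.53395342809616 107.7
sq 223 157
((605.2638549804688, 264.6314697265625), (54.4648551940918, 54.57720184326172), 53.84296417236328)
   [210 112] [180 159] 143.6
   [179 166] [232 201] 54.1
   [232 201] [265 150] 143.5
   [265 150] [222 117] 53.8
jar
   [215  98] [195 130] 144.6
   [195 130] [212 110] 143.8
   [212 110] [267 150] 53.9
   [267 150] [234 201] 143.8
   [257 197] [288 144] 145.8
   [288 144] [234 105] 55.8
   [234 105] [215  98] 66.3
rd 415 158
((603.22509765625, 104.69925689697266), (58.890296936035156, 57.7684211730957), 89.89832305908203)
32.25
```

```bash
python3 -c "
from workcell import env
print(env.job_done())"
```

```text
the job is handed in; nothing more can be done
None
```

All four lids are back on their own jars and look fully home, with edges within about 2° of the jar sides (the square lid is the furthest off). I handed the job in at about 32 s of the 131 s allowed.

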